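# Lock a steel block in the clamping fixture

## Robot

A 6-joint arm with a two-finger parallel gripper is mounted at the origin on a cart in front of the work surface, level with it; the furniture and walls round the work are solid. World frame = base frame: x ahead of the robot, y to its left, z up, the work surface at z = 0. Lengths are in m, angles in rad, forces in N, time in s.
With the tool pointing down it reaches from about 0.25 to 0.725 m from the base axis. Payload 9.7 kg.
Tool frame: the origin (TCP) lies midway between the tips of the shut fingers; the grasp point (between the pads) lies 19 mm behind it; z points along the fingers, y is the line along which they close (so a half turn about z gives the same grasp; the last joint's range is limited). The gripper opens to 85 mm and grips with 20 to 120 N. Pads are 22 mm wide; open, the fingers measure 114 mm over their backs; the gripper's body (76 mm by 85 mm) begins 54 mm behind the grasp point. The pads swing forward as they close: fully open they stand 13 mm farther back than shut.
Start: joints at [1.184, 0.087, 0.176, 1.66, 0, 1.571], TCP at [0.207, 0.509, 0.231] pointing down, gripper open.
Joint ranges: [-3.13, 3.13], [-0.85, 1.81], [-1.15, 1.24], [-2.2, 2.28], [-1.44, 1.52], [-3.14, 3.14]. Speed limits (rad/s): [2.22, 2.22, 2.57, 3.14, 3.14, 3.14].

## Interface

Orientations are given as a unit quaternion [x, y, z, w].
In Python, from rig import monitor, cams, ctrl, models gives the robot as it stands. The module is installed in compiled form; this text tells all that it offers.
- The arm moves only by the tool send_rows, never from a script. Its argument "rows" is text: rows parted by semicolons, each of 5 numbers parted by spaces: the shift along the tool's x, y, z in m, then the turn about the tool's z in rad, then the closure in counts, from 0 (fully open) to 255 (shut). In form: x y z roll grip; .... A call has 1 to 20 rows; each row shifts and turns the commanded pose from where the row before left it, along the tool's axes as they then stand; what a row does not reach is not made up. A row lasts 1/12 s, in which the tool goes at most 41.7 mm and 7.16 degrees, less where a joint would pass 70% of its speed; a pose out of reach is approached as far as the arm can. A call with a gripper value outside its range is refused whole. The fingers move at their own pace and stop on an object; "squeeze" is the grip in N (left out, the last holds). Time passes only in rows, so rows that do not move let the fingers close. It gives the time, the measured TCP pose, the force, the opening and the grip force at its end, in the units of the state.
- monitor.observe(): the state, without advancing time (a new reading comes with each control period).
- cams.camera(name): name is "scene" or "top" or "wrist"; returns the picture (480x640x3 uint8, blue, green, red); there is no depth.
- cams.camera_params(name): a dict with "fx", "fy", "cx", "cy" (pixels), "extrinsics" (4x4, takes a point from camera to world coordinates); the wrist camera has in their place "mount" (4x4, takes a point from camera to tool coordinates, whose origin is the TCP and whose axes are the flange's). Camera axes: x right, y up, looking along -z (the intrinsics and any distortion apply to the point x, -y, -z); pixel columns grow to the right and rows downward; lengths in m; the calibration is good to about 2 mm. A picture is of the moment at which its call begins: read the wrist's pose just before it. camera_params takes no time and is no camera call.
- ctrl.close_job(): hands the job in; it is judged then, once.
Trained networks look in the newest picture that a camera, given by its name, has taken for a name from the list of things; names that differ only in an ending like _2 or _b are one class to them, and where a whole thing is asked for, a point or a joint stands for the part that bears it (a point fixed in the world has none). Each returns a list of dicts, best first, with "score" (0 to 1); they miss things now and then, are a little off and sometimes report something else, mostly with a low value. They report only what shows in the picture. A call takes as long as a camera call.
- models.outline_of(camera, thing): "mask" (480x640 bool, what is visible of it) and "uv" ([column, row] in pixels, amid what is visible of it).
The state is a dict: "time": time; "q": joint angles; "joint_vel": joint speeds; "tau": joint torques, N m; "tcp_pos": TCP position; "tool_rot": TCP orientation; "contact_force": force on the tool from outside, world axes, zero at the start; "moment": the same for the moment, N m; "grip_width": finger opening in m; "grip_force": force on a finger pad.
Only numpy, scipy, OpenCV 4.12 (cv2) and the standard library are available. Lean on these libraries where they do the work, as an engineer would, in place of code of your own. Each camera call takes 0.05 s, during which the arm holds its last target. There are 200 camera calls.

## Task

In the clamping fixture (the pale metal plate with two dark rails), push the black steel block along its channel until it is fully home against the end stop. Then push the red-knobbed lever over past its centre so that it snaps across and its rubber foot holds the block down there. Only push with the fingers: do not lift or tip the block, throw the lever only once the block is home, and leave the other things on the bench where they are.

Things in the scene. Friction and masses are not known exactly. Their poses are not given: they have to be found in the camera images.
- fixture: Fixed clamping fixture: pale metal plate 190 x 112 x 8 mm (y from -46 to +66). Origin at bench level under the channel's middle; x along the channel towards the end stop, z up. Plate top z = 8. Dark rails along x: inner faces y = +/-24.5, tops z = 16. Dark end stop: face at x = +75, 65 wide, top z = 26. Lever bracket at x = 48, y = 50 mm.
- block_mid (a point): Centre of the loose black steel block: 66 mm long (along the channel, its y axis), 44 wide, 22 high, about 0.4 kg, lying on the plate between the rails, its top at fixture z = 30 mm. It starts 40 to 70 mm short of the end stop; home, its centre is at fixture x = +42 mm, y = 0. z axis up.
- hold_down (a joint): Over-centre lever, rad; axis parallel to fixture x through y = 50, z = 42 mm. 0 = open (start): knob leans 0.42 rad to the +y side, arm with rubber foot raised. Grows as the knob is pushed to -y: 0.42 = upright, centre; past it a spring snaps it over till the foot lands on the block at about 0.77 (0.84: no block there). Before the centre it springs back. 3 to 10 N at the knob starts it.
- knob (a point): Centre of the red ball knob (20 mm diameter) on the lever's 9 mm steel handle, 50 mm from the lever's axis; moves with it. In the fixture frame, open: x = 48, y = 70, z = 88 mm; upright: y = 50, z = 92; closed: y about 33, z about 89 mm.
- loupe: Bystander: black eye loupe, 34 mm diameter, 30 mm high, standing on the bench beside the fixture (-y side). Origin under its centre.
- blue_box: Bystander: small open blue box 44 x 64 x 15 mm on the bench beside the fixture (-y side). Origin under its centre.
- tweezers: Bystander: fine steel tweezers 90 mm long, 8 mm high, lying on the bench beside the fixture (+y side, towards the robot). Origin under the centre.
- enamel_jar: Bystander: white-lidded jar 42 mm diameter, 58 mm high, at the left of the bench. Origin under its centre.
- cutters: Bystander: black-handled cutting pliers 89 mm long, 9 mm high, at the right front of the bench. Origin under the centre.
- jar_rinse: Bystander: white lidded jar 58 mm diameter, 60 mm high, at the right. Origin under its centre.
- bottle_amber: Bystander: small brown glass bottle with black cap, 28 mm diameter, 68 mm high, at the right. Origin under its centre.

How it is judged:
By the outcome, as a careful person would: the job done as asked, in the order asked, and still so for the second after the job is handed in, with the robot touching nothing.
It also fails if it takes over 51 s, if anything falls off the work surface, if the arm or the gripper's body presses on something with over 40 N, if the wrist force passes 120 N, or if a joint passes its speed limit or range.

## Working session

There is one attempt and no reset: what is moved stays moved. The work goes in short steps, Python scripts to look and compute and a tool call to move; the robot and the scene stay as the last step left them, time stands still between calls to the robot, and variables do not carry over. Pictures are saved under pics/ and viewed, at most 10 in all, crops included, and the job is handed in when it is done.

Besides the shell and the picture viewer there is one more tool, called as name(argument=value, ...) on one line, values as JSON. send_rows: Moves the arm, as the interface text tells. Its arguments: {"type":"object","properties":{"rows":{"type":"string"},"squeeze":{"type":"number"}},"required":["rows"]}

```bash
mkdir -p pics; cat > h.py <<'E'
import numpy as np, cv2
from rig import monitor, cams, ctrl, models
from scipy.spatial.transform import Rotation as R
def ray(cam,uv):
    p=cams.camera_params(cam)
    T=np.array(p["extrinsics"]) if "extrinsics" in p else None
    if T is None:
        s=monitor.observe(); W=np.eye(4); W[:3,:3]=R.from_quat(s["tool_rot"]).as_matrix(); W[:3,3]=s["tcp_pos"]; T=W@np.array(p["mount"])
    d=T[:3,:3]@np.array([(uv[0]-p["cx"])/p["fx"],-(uv[1]-p["cy"])/p["fy"],-1]); return T[:3,3],d
def at(cam,uv,z):
    o,d=ray(cam,uv); return o+d*(z-o[2])/d[2]
E
python3 - <<'E'
from h import *
s=monitor.observe(); print(s)
for c in ("top","scene"):
    cv2.imwrite(f"pics/{c}0.png",cams.camera(c))
    p=cams.camera_params(c); print(c,{k:np.round(v,3).tolist() if not isinstance(v,str) else v for k,v in p.items()})
    for n in ("fixture","block_mid","knob"):
        for r in models.outline_of(c,n)[:2]: print(c,n,r["score"],r["uv"],r["mask"].sum())
print(cams.camera_params("wrist"))
E
```

```text
{'time': 0.0, 'q': array([ 1.18401128e+00,  8.74577217e-02,  1.75155319e-01,  1.65976017e+00,
       -1.11571298e-05,  1.57078484e+00]), 'joint_vel': array([ 2.50439250e-04, -6.68875908e-05, -9.65580522e-04, -5.16365237e-04,
        9.82414524e-04, -3.70870643e-04]), 'tau': array([ 6.87361080e-04, -5.20387387e+01,  4.64802039e+01,  1.64934515e-02,
        4.48575236e-05,  1.28112586e-05]), 'tcp_pos': array([0.20739272, 0.50917857, 0.23059521]), 'tool_rot': array([ 1.92183595e-01,  9.81358785e-01, -6.22390901e-04, -1.16208298e-04]), 'contact_force': array([-0.25601574,  0.43285444, -0.36701465]), 'moment': array([ 0.01590521, -0.00669956,  0.01304603]), 'grip_force': 0.0, 'grip_width': 0.08533183721348382}
top {'fx': 463.544, 'fy': 463.544, 'cx': 324.891, 'cy': 243.106, 'extrinsics': [[-0.024, 0.98, -0.197, 0.327], [-0.999, -0.03, -0.028, -0.018], [-0.033, 0.197, 0.98, 1.11], [0.0, 0.0, 0.0, 1.0]]}
top fixture 0.6 [359.3, 258.7] 3228
top fixture 0.35 [464.5, 329.6] 324
top block_mid 0.84 [365.4, 262.1] 485
top knob 0.5 [352.4, 233.2] 195
scene {'fx': 451.324, 'fy': 451.324, 'cx': 320.205, 'cy': 239.048, 'extrinsics': [[0.884, 0.34, -0.32, 0.172], [-0.467, 0.622, -0.628, -0.645], [-0.014, 0.705, 0.709, 0.848], [0.0, 0.0, 0.0, 1.0]]}
scene fixture 0.67 [352.9, 290.5] 2923
scene block_mid 0.95 [338.5, 291.2] 590
scene knob 0.56 [358.9, 261.2] 184
{'fx': 341.403047994592, 'fy': 341.403047994592, 'cx': 322.6637745623472, 'cy': 240.0457299278009, 'mount': array([[-1.20946836e-03,  9.61543519e-01,  2.74649955e-01,
         6.98762924e-02],
       [ 9.99998131e-01,  1.57719905e-03, -1.11807562e-03,
        -3.43805794e-04],
       [-1.50825601e-03,  2.74648089e-01, -9.61543630e-01,
        -1.43190837e-01],
       [ 0.00000000e+00,  0.00000000e+00,  0.00000000e+00,
         1.00000000e+00]])}
```

```bash
python3 - <<'E'
from h import *
a=cv2.imread("pics/top0.png")[180:340,260:460]; b=cv2.imread("pics/scene0.png")[210:360,250:450]
cv2.imwrite("pics/t0c.png",cv2.resize(a,None,fx=4,fy=4,interpolation=2)[:600]); cv2.imwrite("pics/s0c.png",cv2.resize(b,None,fx=4,fy=4,interpolation=2))
print(at("top",[365.4,262.1],.03),at("scene",[338.5,291.2],.025))
E
```

```text
[ 0.49635742 -0.08162701  0.03      ] [ 0.5018476  -0.08632962  0.025     ]
```

View pics/t0c.png

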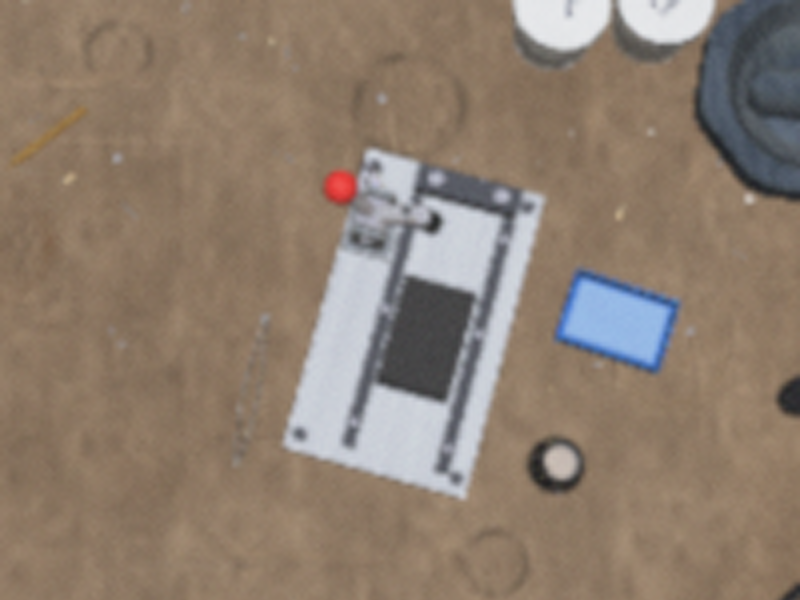

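View pics/s0c.png

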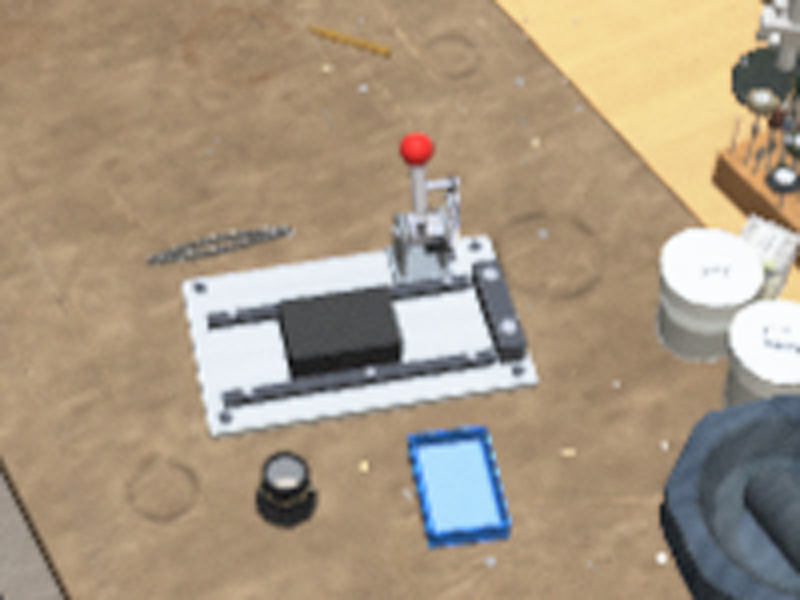

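Top crop: plate corners at about (367,148), (545,195), (285,448) and (466,497); the block is mid-channel at about (425,338); the knob is at (340,187). The scene crop agrees: plate corners at (183,283), (212,435), (492,237) and (537,383), knob at (417,150). The foot is raised and the channel ahead of the block is clear.

```bash
cat >> h.py <<'E'
def fit(F,W):
    F=np.array(F);W=np.array(W);f=F-F.mean(0);w=W-W.mean(0)
    yaw=np.arctan2((f[:,0]*w[:,1]-f[:,1]*w[:,0]).sum(),(f*w).sum()); c,s=np.cos(yaw),np.sin(yaw);M=np.array([[c,-s],[s,c]])
    t=W.mean(0)-M@F.mean(0); return yaw,t,(W-F@M.T-t)
E
python3 - <<'E'
from h import *
F=[(-.095,.066),(-.095,-.046),(.095,.066),(.095,-.046)]
P={"top":np.array([(285,448),(466,497),(367,148),(545,195)])/4+[260,180],"scene":np.array([(183,283),(212,435),(492,237),(537,383)])/4+[250,210]}
W=[]
for c in P:
    w=[at(c,p,.008)[:2] for p in P[c]]; W+=w
    y,t,r=fit(F,w); print(c,y,t,np.round(r*1e3,1).tolist())
y,t,r=fit(F+F,W); print(y,t)
M=np.array([[np.cos(y),-np.sin(y)],[np.sin(y),np.cos(y)]])
g=lambda w:((w[:2]-t)@M*1e3).round(1)
print("block",g(at("top",[365.4,262.1],.03)), "knob",g(at("top",[345,226.7],.088)),g(at("scene",[354.2,247.5],.088)))
print("front/back edge top",g(at("top",[260+441/4,180+285/4],.03)),g(at("top",[260+412/4,180+391/4],.03)),"foot@55",g(at("top",[260+430/4,180+222/4],.055)))
E
```

```text
top -0.29657007109369066 [ 0.50232733 -0.08934388] [[-0.4, -0.7], [0.7, 0.7], [-0.1, -0.2], [-0.2, 0.1]]
scene -0.30928439514184375 [ 0.50469962 -0.08946386] [[-0.3, -0.4], [0.5, -0.4], [1.3, -0.3], [-1.5, 1.1]]
-0.30293032559256 [ 0.50351338 -0.08940406]
block [-9.2  5.3] knob [47.  71.2] [49.  72.8]
front/back edge top [19.  1.] [-46.4   1.1] foot@55 [48.4 17. ]
```

send_rows(rows="0 0 0 -0.1 255;0 0 0 0 255")

```text
time: 0.57
tcp_pos: [0.2074, 0.5094, 0.2313]
tool_rot: [0.141, 0.99, -0.0, -0.0]
contact_force: [0.4, -0.3, -0.0]
grip_width: 0.064
grip_force: 0.0
```

send_rows(rows="-0.0193 -0.0242 0 0.02 255;-0.0193 -0.0242 0 0 255;-0.0193 -0.0242 0 0 255;-0.0193 -0.0242 0 0 255;-0.0193 -0.0242 0 0 255;-0.0193 -0.0242 0 0 255;-0.0193 -0.0242 0 0 255;-0.0193 -0.0242 0 0 255;-0.0193 -0.0242 0 0 255;-0.0193 -0.0242 0 0 255;-0.0193 -0.0242 0 0 255;-0.0193 -0.0242 0 0 255;-0.0193 -0.0242 0 0 255;-0.0193 -0.0242 0 0 255;-0.0193 -0.0242 0 0 255;-0.0193 -0.0242 0 0 255;-0.0193 -0.0242 0 0 255;-0.0193 -0.0242 0 0 255;-0.0193 -0.0242 0 0 255;-0.0193 -0.0242 0 0 255")

```text
time: 2.23
tcp_pos: [0.4301, -0.0701, 0.2315]
tool_rot: [0.154, 0.988, 0.0, 0.0]
contact_force: [0.7, 0.8, -0.5]
grip_width: 0.0001
grip_force: 0.0
```

```bash
python3 - <<'E'
from h import *
cv2.imwrite("pics/w1.png",cams.camera("wrist")); s=monitor.observe(); print(s["q"].round(3),s["tcp_pos"],s["tool_rot"])
for n in ("block_mid","fixture"):
  for r in models.outline_of("wrist",n)[:1]:
    m=r["mask"].astype(np.uint8); b=cv2.minAreaRect(np.argwhere(m)[:,::-1].astype(np.float32)); print(n,r["score"],b)
E
```

```text
[-0.168 -0.18  -0.082  1.668 -0.002  0.144] [ 0.43155229 -0.07350896  0.23076002] [ 1.55113555e-01  9.87896157e-01 -8.82976789e-04  4.33076343e-04]
fixture 0.7 ((336.5, 264.5), (149.0, 103.0), 90.0)
```

View pics/w1.png

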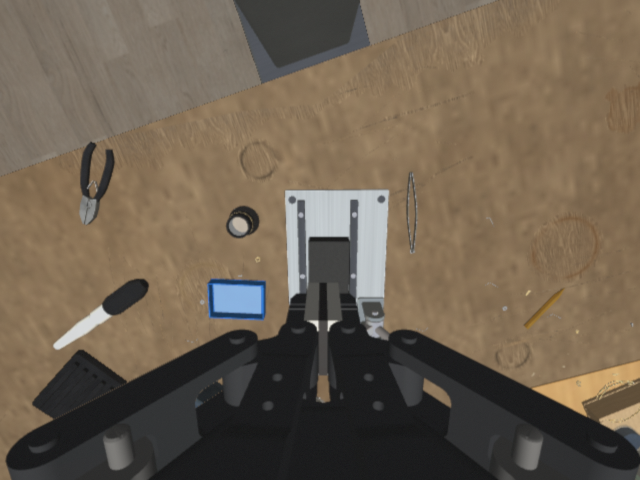

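The wrist picture shows the plate's near edge at row 190 (columns 286 to 388), the block's rear edge at row 237 (columns 309 to 350), and the fingers at about column 323. The plate sides are vertical, so the tool is aligned with the channel.

```bash
cat >> h.py <<'E'
Y=-0.303;O=np.array([.5035,-.0894]);M=np.array([[np.cos(Y),-np.sin(Y)],[np.sin(Y),np.cos(Y)]])
g=lambda w:((np.array(w)[:2]-O)@M*1e3).round(1)
def st():
    s=monitor.observe(); r=R.from_quat(s["tool_rot"]).as_matrix()[:2,0]; print("fix mm",g(s["tcp_pos"]),"z",s["tcp_pos"][2].round(4),"x-axis yaw err",(np.arctan2(-r[1],-r[0])-Y).round(4),"F fix",(s["contact_force"][:2]@M).round(1),s["contact_force"][2].round(1),"t",s["time"])
E
python3 - <<'E'
from h import *
st()
for n,uv,z in (("L-",(286,190),.008),("R-",(388,190),.008),("railL",(301,215),.016),("railR",(354,215),.016),("blkL",(309,237),.03),("blkR",(350,237),.03)):
    print(n,g(at("wrist",uv,z)))
E
```

```text
fix mm [-75.9  -3.3] z 0.2309 x-axis yaw err -0.0096 F fix [0.5 0.3] 0.5 t 2.3833
L- [-97.5 -42.2]
R- [-96.3  67. ]
railL [-71.7 -26.4]
railR [-71.1  30.2]
blkL [-51.1 -17.8]
blkR [-50.6  25.1]
```

send_rows(rows="0 0.005 0.02 -0.01 255;0 0 0.02 0 255;0 0 0.02 0 255;0 0 0.02 0 255;0 0 0.02 0 255;0 0 0.02 0 255;0 0 0.02 0 255;0 0 0.02 0 255;0 0 0.02 0 255;0 0 0.016 0 255;0 0 0.01 0 255;0 0 0.01 0 255;0 0 0 0 255")

```text
time: 3.47
tcp_pos: [0.4305, -0.063, 0.0139]
tool_rot: [0.148, 0.989, 0.0, -0.001]
contact_force: [-1.4, 0.3, 0.2]
grip_width: -0.0002
grip_force: 0.0
```

```bash
python3 - <<'E'
from h import *
st(); cv2.imwrite("pics/w2.png",cams.camera("wrist")); 
E
```

```text
fix mm [-77.5   3.4] z 0.0139 x-axis yaw err 0.0062 F fix [-1.4 -0.2] 0.2 t 3.4667
```

View pics/w2.png

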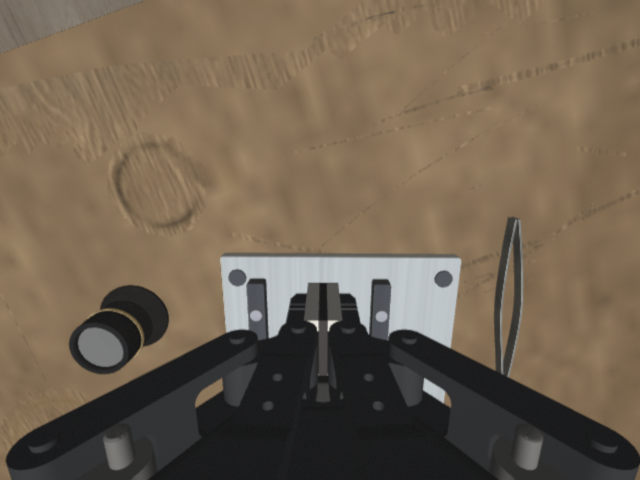

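The fingers are between the rails (inner edges at columns 267 and 372, fingers at 323), behind the block. I'll push now.

send_rows(rows="-0.004 -0.001 0 0 255;-0.005 0 0 0 255;-0.005 0 0 0 255;-0.005 0 0 0 255;-0.005 0 0 0 255;-0.005 0 0 0 255;-0.005 0 0 0 255;-0.005 0 0 0 255;-0.005 0 0 0 255;-0.005 0 0 0 255;-0.005 0 0 0 255;-0.005 0 0 0 255;-0.004 0 0 0 255;-0.003 0 0 0 255;0 0 0 0 255")

```text
time: 4.77
tcp_pos: [0.495, -0.0841, 0.0152]
tool_rot: [0.148, 0.989, -0.0, 0.0]
contact_force: [-1.9, -0.7, 0.2]
grip_width: -0.0
grip_force: 0.0
```

```bash
python3 - <<'E'
from h import *
st()
E
```

```text
fix mm [-9.7  2.5] z 0.0152 x-axis yaw err 0.0061 F fix [-1.6 -1.2] 0.2 t 4.7667
```

send_rows(rows="-0.002 0 0 0 255;-0.002 0 0 0 255;-0.001 0 0 0 255;-0.001 0 0 0 255;0 0 0 0 255")

```text
time: 5.18
tcp_pos: [0.5001, -0.0857, 0.0152]
tool_rot: [0.148, 0.989, -0.0, 0.0]
contact_force: [-1.1, 0.4, -0.7]
grip_width: -0.0001
grip_force: 0.9
```

```bash
python3 - <<'E'
from h import *
st()
for c in ("top","scene"): cv2.imwrite(f"pics/{c}1.png",cams.camera(c))
a=cv2.imread("pics/top1.png")[200:310,300:420]; b=cv2.imread("pics/scene1.png")[230:330,280:400]
a=cv2.resize(a,(400,367),interpolation=2); b=cv2.resize(b,(400,333),interpolation=2)
o=np.zeros((367,800,3),np.uint8); o[:,:400]=a; o[:333,400:]=b; cv2.imwrite("pics/c1.png",o)
E
```

```text
fix mm [-4.4  2.5] z 0.0152 x-axis yaw err 0.0062 F fix [-1.2  0.1] -0.7 t 5.1833
```

View pics/c1.png

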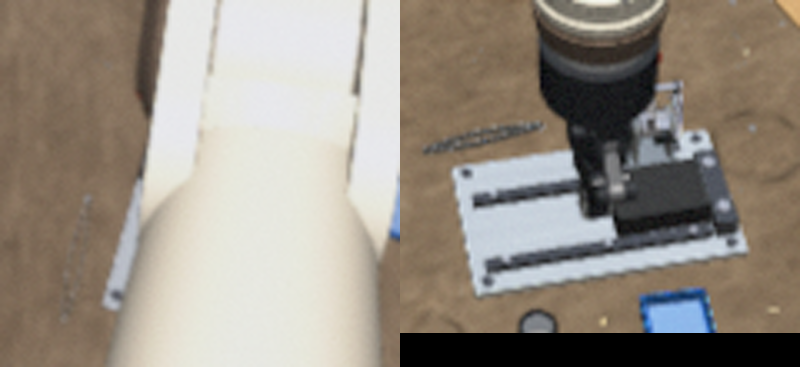

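The scene crop (right) shows the block moved up to just short of the end stop, at about (715,195). I'll push gently on until the force rises.

send_rows(rows="-0.001 0 0 0 255;-0.001 0 0 0 255;-0.001 0 0 0 255;0 0 0 0 255;0 0 0 0 255")

```text
time: 5.7
tcp_pos: [0.5008, -0.0859, 0.0152]
tool_rot: [0.148, 0.989, 0.0, -0.002]
contact_force: [-14.0, 4.5, 7.2]
grip_width: -0.0004
grip_force: 7.1
```

send_rows(rows="-0.001 0 0 0 255;-0.001 0 0 0 255;0 0 0 0 255;0 0 0 0 255;0 0 0 0 255")

```text
time: 6.12
tcp_pos: [0.5009, -0.0859, 0.0151]
tool_rot: [0.148, 0.989, 0.001, -0.004]
contact_force: [-23.3, 7.7, 16.0]
grip_width: -0.0002
grip_force: 12.5
```

send_rows(rows="0.005 0 0 0 255;0.01 0 0 0 255;0.003 0 -0.015 0 255;0 0 -0.03 0 255;0 0 -0.03 0 255;0 0 -0.03 0 255;0 0 -0.03 0 255;-0.009 0.014 0 0 255;-0.009 0.014 0 0 255;-0.009 0.014 0 0 255;-0.009 0.014 0 0 255;-0.009 0.014 0 0 255;-0.009 0.014 0 0 255;-0.009 0.014 0 0 255;-0.005 0.008 0 0 255;0 0 0 0 255;0 0 0 0 255")

```text
time: 7.53
tcp_pos: [0.5833, -0.0003, 0.1502]
tool_rot: [0.148, 0.989, -0.0, -0.0]
contact_force: [-0.3, -0.5, 0.6]
grip_width: 0.0002
grip_force: 0.0
```

```bash
python3 - <<'E'
from h import *
st()
for c in ("top","scene"): cv2.imwrite(f"pics/{c}2.png",cams.camera(c))
a=cv2.imread("pics/top2.png")[200:310,300:420]; b=cv2.imread("pics/scene2.png")[230:330,280:400]
a=cv2.resize(a,(400,367),interpolation=2); b=cv2.resize(b,(400,333),interpolation=2)
o=np.zeros((367,800,3),np.uint8); o[:,:400]=a; o[:333,400:]=b; cv2.imwrite("pics/c2.png",o)
E
```

```text
fix mm [ 49.6 108.8] z 0.1502 x-axis yaw err 0.0068 F fix [-0.1 -0.5] 0.6 t 7.5333
```

View pics/c2.png

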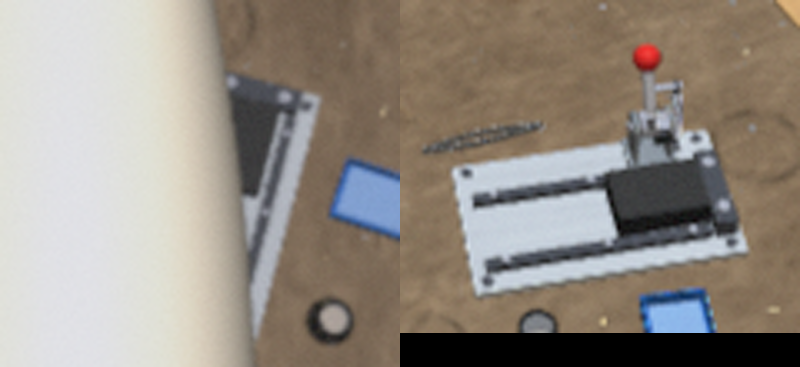

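The block sits against the end stop with no gap, at about (712,195) in the scene half, and the lever is still open. Next I lower beside the knob and push it to -y.

send_rows(rows="0 0 0.02 0 255;0 0 0.02 0 255;0 0 0.02 0 255;0 0 0.012 0 255;0 0 0 0 255;0 -0.004 0 0 255;0 -0.004 0 0 255;0 -0.003 0 0 255;0 -0.003 0 0 255;0 -0.003 0 0 255;0 -0.003 0 0 255;0 -0.003 0 0 255;0 0 0 0 255")

```text
time: 8.72
tcp_pos: [0.5777, -0.0224, 0.0798]
tool_rot: [0.148, 0.989, 0.001, 0.001]
contact_force: [0.4, 2.2, 2.4]
grip_width: 0.0
grip_force: 1.3
```

```bash
python3 - <<'E'
from h import *
st()
E
```

```text
fix mm [50.8 86. ] z 0.0798 x-axis yaw err 0.0063 F fix [-0.3  2.2] 2.4 t 8.7167
```

send_rows(rows="0 -0.002 0 0 255;0 -0.002 0 0 255;0 -0.002 0 0 255;0 -0.002 0 0 255;0 -0.002 0 0 255;0 -0.002 0 0 255;0 -0.002 0 0 255;0 -0.002 0 0 255;0 -0.002 0 0 255;0 0 0 0 255;0 0 0 0 255")

```text
time: 9.63
tcp_pos: [0.5715, -0.0397, 0.0783]
tool_rot: [0.148, 0.989, -0.0, -0.0]
contact_force: [0.5, -0.5, -0.2]
grip_width: -0.0001
grip_force: 0.0
```

```bash
python3 - <<'E'
from h import *
st()
cv2.imwrite("pics/scene3.png",cams.camera("scene"))
for r in models.outline_of("scene","knob")[:2]: print(r["score"],r["uv"])
cv2.imwrite("pics/c3.png",cv2.resize(cv2.imread("pics/scene3.png")[220:330,280:400],None,fx=4,fy=4,interpolation=2))
E
```

```text
fix mm [50.  67.7] z 0.0783 x-axis yaw err 0.006 F fix [ 0.6 -0.3] -0.2 t 9.6333
0.74 [362.0, 264.9]
```

View pics/c3.png

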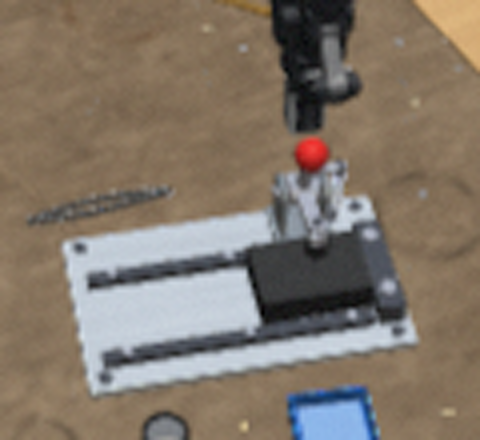

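The lever has snapped across: the knob is at about (312,155), the foot is on the block at (318,240), and the block is still against the stop. I'll retreat, check and hand in.

send_rows(rows="0 0.01 0 0 255;0 0.015 0 0 255;0 0.015 0 0 255;0 0 -0.03 0 255;0 0 -0.03 0 255;0 0 -0.03 0 255;0 0 -0.03 0 255;0 0 0 0 255;0 0 0 0 255")

```text
time: 10.48
tcp_pos: [0.5844, -0.0003, 0.2002]
tool_rot: [0.147, 0.989, 0.0, 0.002]
contact_force: [0.0, 0.2, -0.1]
grip_width: -0.0001
grip_force: 0.0
```

```bash
python3 - <<'E'
from h import *
st()
cv2.imwrite("pics/scene4.png",cams.camera("scene"))
print("knob",g(at("scene",[358,258.75],.089)))
cv2.imwrite("pics/c4.png",cv2.resize(cv2.imread("pics/scene4.png")[220:340,270:430],None,fx=5,fy=5,interpolation=2))
E
```

```text
fix mm [ 50.6 109.2] z 0.2002 x-axis yaw err 0.007 F fix [-0.1  0.2] -0.1 t 10.4833
knob [49.  35.8]
```

View pics/c4.png

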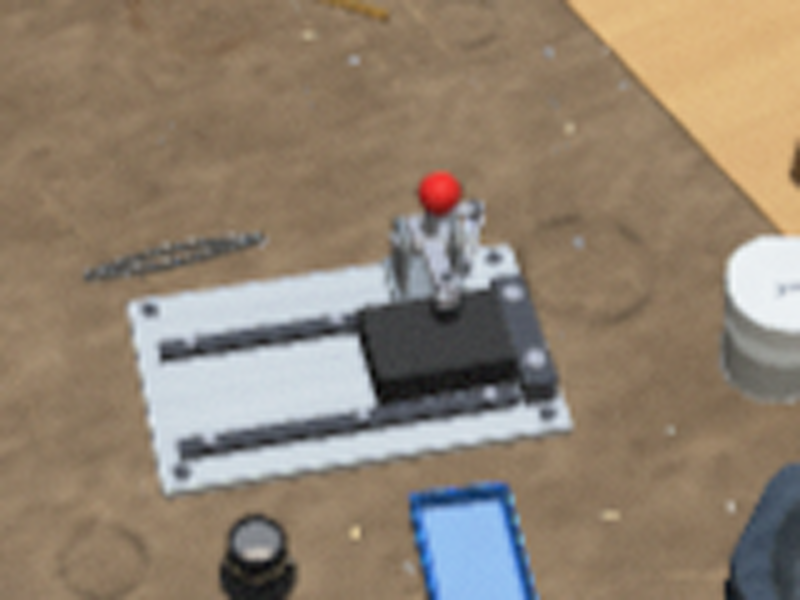

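The knob is at fixture y of about 34 mm with the frame offset taken out (closed). The foot is on the block at (447,300), the block is against the stop at (515,345), and the robot is clear.

```bash
python3 -c "from rig import ctrl; print(ctrl.close_job())"
```

```text
the job is handed in; nothing more can be done
None
```

The block is home against the end stop, the lever is snapped over with its foot holding the block down, and the job is handed in at about 10.5 s with the robot clear; no result came back.

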